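# Park the paper dispenser's spring brake

### The job

Two masking-paper dispensers stand on the painting bench; the one whose roll is nearly used up needs a new roll, so park its brake: push its sprung slide by the paddle, away from the roll, all the way to the end stop, then let it go so that it springs back and catches on the stop pin at the middle of its travel. Leave the brake of the full roll on, and do not move the loose things on the bench.

Things in the scene. Friction and masses are not known exactly. Their poses are not given: they have to be found in the camera images.
- disp_thin: masking-paper dispenser with the nearly used up roll (54 mm across, well inside its two 100 mm aluminium cheeks), left or right of the other. Origin: on the table under the middle of the slide track; x along the track away from the roll (roughly away from the robot), z up. Fixed; base x -278 to 150 mm, 12 mm high; roll axis at x -200 mm; cheek tops 114 mm up; pin bridge at x 85 mm, 72 mm high with its knob.
- disp_full: the other masking-paper dispenser, with the full roll (92 mm across, nearly filling its 100 mm cheeks), otherwise of the same build, size, origin and axes. Its brake stays on.
- paddle_thin (a point): centre of the pushing face (towards the roll) of the nearly used up dispenser's slide paddle, 70 mm above the table; axes as the dispenser. Aluminium plate 96 mm wide, 8 thick, 16 to 88 mm above the table, ribbed on its far side. Moving with it: a low draw bar towards the roll (24 mm wide, top 22 mm up) and the brake shoe (top 72 mm up) 104 mm behind this face, the space between is free.
- carriage_thin (a joint): travel of the nearly used up dispenser's slide, m along the dispenser's +x: 0 brake on, 0.035 parked on the stop pin, 0.060 end stop. Spring force back: 4 N at 0, 7.5 at 0.035, 10 at 0.060; lifting the pin adds up to 4 N between 0.008 and 0.025. Past 0.036 the pin drops behind the slide's tooth; let go, the slide then springs back only to 0.035. Short of that it returns to 0.
- plunger_thin (a joint): lift of the nearly used up dispenser's sprung stop pin (black knob 20 mm across on the bridge), m: 0 down, about 0.011 as the tooth passes under it. It works by itself.
- paddle_full (a point): centre of the pushing face (towards the roll) of the full dispenser's slide paddle, 70 mm above the table; axes as the dispenser. Aluminium plate 96 mm wide, 8 thick, 16 to 88 mm above the table, ribbed on its far side. Moving with it: a low draw bar towards the roll (24 mm wide, top 22 mm up) and the brake shoe (top 72 mm up) 104 mm behind this face, the space between is free.
- carriage_full (a joint): travel of the full dispenser's slide, m along the dispenser's +x: 0 brake on, 0.035 parked on the stop pin, 0.060 end stop. Spring force back: 4 N at 0, 7.5 at 0.035, 10 at 0.060; lifting the pin adds up to 4 N between 0.008 and 0.025. Past 0.036 the pin drops behind the slide's tooth; let go, the slide then springs back only to 0.035. Short of that it returns to 0.
- plunger_full (a joint): lift of the full dispenser's sprung stop pin (black knob 20 mm across on the bridge), m: 0 down, about 0.011 as the tooth passes under it. It works by itself.
- model_a: a faceted yellow model about 52 mm across and 45 mm high, standing between the dispensers; bystander; origin at the centre of its underside
- model_b: a faceted plaster model about 48 mm across and 40 mm high at the far side of the table; bystander; origin at the centre of its underside
- tub: a small open white paint tub 68 mm across and 45 mm high, standing between the dispensers; bystander; origin at the centre of its underside
- jar: a closed jar 52 mm across and 70 mm high at the outer left of the dispensers; bystander; origin at the centre of its underside
- spatula: a spatula 200 mm long lying flat at the far side of the table; bystander; origin at the centre of its underside (blade and handle along its x)
- tape: a roll of masking tape lying flat, 84 mm across, 60 mm bore and 24 mm high, at the outer right of the dispensers; bystander; origin at the centre of its underside

How it is judged:
By the outcome, as a careful person would: the job done as asked, in the order asked, and still so for the second after the job is handed in, with the robot touching nothing.
It also fails if it takes over 32 s, if anything falls off the work surface, if the arm or the gripper's body presses on something with over 40 N, if the wrist force passes 120 N, or if a joint passes its speed limit or range.

### The arm

A 6-joint arm with a two-finger parallel gripper is mounted at the origin on the work surface. World frame = base frame: x ahead of the robot, y to its left, z up, the work surface at z = 0. Lengths are in m, angles in rad, forces in N, time in s.
With the tool pointing down it reaches from about 0.3 to 0.85 m from the base axis. Payload 5.4 kg.
Tool frame: the origin (TCP) lies at the very end of the fingers, on their centre line; the grasp point (between the pads) lies 19 mm behind it (manip.tcp_to_grasp is the distance from the TCP to the grasp point, in m); z points along the fingers, y is the direction in which the jaws open and shut (so a half turn about z gives the same grasp; the last joint's range is limited). The gripper opens to 85 mm and grips with 20 to 120 N. Pads are 22 mm wide; open, the fingers measure 114 mm over their backs; the gripper's body (76 mm by 85 mm) begins 54 mm behind the grasp point. The pads swing forward as they close: fully open they stand 13 mm farther back than shut.
Start: joints at [-1.311, 0.158, 1.597, -0, 1.386, -0.21], TCP at [0.26, -0.513, 0.231] pointing down, gripper open.
Joint ranges: [-2.91, 2.91], [-0.94, 2.29], [0.18, 2.7], [-1.29, 4.43], [0.17, 2.64], [-3, 3]. Speed limits (rad/s): [2.57, 2.57, 3.14, 3.14, 3.14, 3.14].

### API

Orientations are given as a unit quaternion [x, y, z, w].
In Python, from rig import monitor, imaging, ticket, manip gives the robot as it stands. The module is installed in compiled form; this text tells all that it offers.
- The arm moves only by the tool carry_out, never from a script. Its argument "steps" is a list of rows, each a list of 7 numbers: the shift along the tool's x, y, z in cm, then the turn, a rotation vector about the tool's x, y, z in degrees, then the finger opening in cm, from 0 to 8.54. A call has 1 to 12 rows; each row shifts and turns the commanded pose from where the row before left it, along the tool's axes as they then stand; what a row does not reach is not made up. A row lasts 1/12 s, in which the tool goes at most 41.7 mm and 7.16 degrees, less where a joint would pass 70% of its speed; a pose out of reach is approached as far as the arm can. A call is refused whole if a number of a shift passes 4.17 or a number of a turn 7.16, either way. A call with a gripper value outside its range is refused whole. The fingers move at their own pace and stop on an object; "force" is the grip in N (left out, the last holds). Time passes only in rows, so rows that do not move let the fingers close. It gives the time, the measured TCP pose, the force and the opening at its end, in the units of the state.
- monitor.get_obs(): the state, without advancing time (a new reading comes with each control period).
- imaging.snapshot(name): name is "scene" or "top" or "wrist"; returns a dict with "pixels" (384x512x3 uint8, blue, green, red), "z_map" (384x512 float32, m along the optical axis (not along the pixel's ray), 0 where there is no reading), "fx", "fy", "cx", "cy" (pixels), "k1" (the pictures are not rectified: a ray, as slopes to the right and down, at radius r is drawn at 1 + k1 r^2 times it, then the intrinsics apply), "pose" (4x4, takes a point from camera to world coordinates); the wrist camera has in their place "tool_from_camera" (4x4, takes a point from camera to tool coordinates, whose origin is the TCP and whose axes are the flange's). Camera axes: x right, y down, z forward; pixel columns grow to the right and rows downward; lengths in m; the calibration is good to about 2 mm. A picture is of the moment at which its call begins: read the wrist's pose just before it.
- ticket.sign_off(): hands the job in, once; it reports no verdict.
The state is a dict: "time": time; "joints": joint angles; "qvel": joint speeds; "joint_torque": joint torques, N m; "tcp_pos": TCP position; "tcp_rot": TCP orientation; "contact_force": force on the tool from outside, world axes, zero at the start; "moment": the same for the moment, N m; "opening": finger opening in m.
Only numpy, scipy, OpenCV 4.12 (cv2) and the standard library are available. Lean on these libraries where they do the work, as an engineer would, in place of code of your own. Each camera call takes 0.05 s, during which the arm holds its last target.

## Working session

There is one attempt and no reset: what is moved stays moved. The work goes in short steps, Python scripts to look and compute and a tool call to move; the robot and the scene stay as the last step left them, time stands still between calls to the robot, and variables do not carry over. Pictures are saved under pics/ and viewed, and the job is handed in when it is done.

Besides the shell and the picture viewer there is one more tool, called after "Call:" in YAML: its name, and indented under it one key for each argument. carry_out: Moves the arm, as the interface text tells. Its arguments: {"type":"object","properties":{"steps":{"type":"array","items":{"type":"array","items":{"type":"number"}}},"force":{"type":"number"}},"required":["steps"]}

```bash
mkdir -p pics; python3 - <<'E'
from rig import monitor, imaging
import cv2,pickle
o=monitor.get_obs();print(o)
for n in ("scene","top"):
    s=imaging.snapshot(n);cv2.imwrite(f"pics/{n}0.png",s["pixels"]);pickle.dump(s,open(f"{n}0.pkl","wb"))
    print(n,s["fx"],s["cx"],s["cy"],s["k1"],s["pose"])
E
```

```text
{'time': 0.0, 'joints': array([-1.31109883e+00,  1.59071956e-01,  1.59824126e+00,  3.06829142e-05,
        1.38617329e+00, -2.10101324e-01]), 'qvel': array([ 0.00040548, -0.00129503, -0.00133864, -0.00013471,  0.00051361,
        0.00143953]), 'joint_torque': array([ 1.23244023e-03, -3.96004522e+01, -3.31428909e+01, -2.57873177e-05,
        8.65805807e-03, -5.35534497e-06]), 'tcp_pos': array([ 0.26013919, -0.51212208,  0.2302995 ]), 'tcp_rot': array([ 9.72537981e-01,  2.32742303e-01, -8.40614594e-06, -9.47009808e-04]), 'contact_force': array([ 0.20318327, -0.12394923,  0.08326848]), 'moment': array([-0.03543854, -0.07662596,  0.05769094]), 'opening': 0.08545293544081327}
scene 460.71073038028504 254.64939798989337 191.2205568325184 -0.008630707251988291 [[ 0.14768325  0.67809602 -0.71998295  1.73310026]
 [ 0.98902779 -0.10397525  0.10494365 -0.16055562]
 [-0.00369853 -0.72758157 -0.68601121  1.13242866]
 [ 0.          0.          0.          1.        ]]
top 385.3948608488025 254.34960353289475 194.28733597242052 0.026491059502550082 [[ 0.00684312 -0.99517558  0.09787105  0.4983266 ]
 [-0.99996443 -0.00632751  0.00557768  0.00225188]
 [-0.00493149 -0.09790573 -0.99518347  1.18029863]
 [ 0.          0.          0.          1.        ]]
```

View pics/scene0.png

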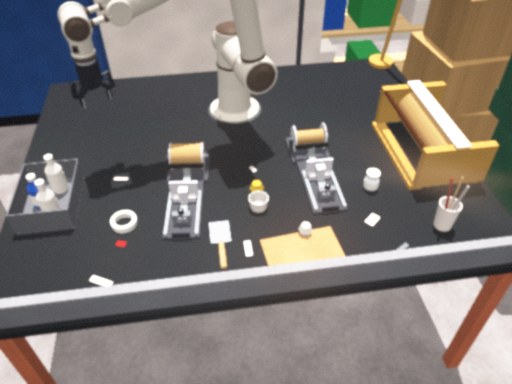

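View pics/top0.png

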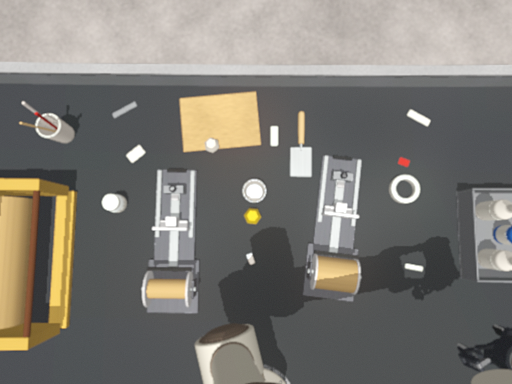

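The top view shows the thin roll in the left dispenser (about px 170,288) and the full roll in the right one (about px 335,272). The left paddle is near px (170,226). Next I'll zoom in and measure it.

```bash
cat > h.py <<'E'
import numpy as np,cv2,pickle
def ld(n): return pickle.load(open(n,"rb"))
def cloud(s):
    h,w=s["z_map"].shape
    u,v=np.meshgrid(np.arange(w),np.arange(h))
    K=np.array([[s["fx"],0,s["cx"]],[0,s["fy"],s["cy"]],[0,0,1.]])
    d=np.stack([(u-s["cx"])/s["fx"],(v-s["cy"])/s["fy"]],-1)
    x=d.copy()
    for _ in range(10): x=d/(1+s["k1"]*(x**2).sum(-1,keepdims=True))
    z=s["z_map"].astype(float)
    P=np.concatenate([x*z[...,None],z[...,None]],-1)
    T=s["pose"]; W=P@T[:3,:3].T+T[:3,3]; W[z==0]=np.nan
    return W
E
python3 - <<'E'
from h import *
s=ld("top0.pkl");W=cloud(s)
np.set_printoptions(precision=3,suppress=True,linewidth=250)
c=s["pixels"][150:325,130:380];cv2.imwrite("pics/topcrop.png",cv2.resize(c,None,fx=3.2,fy=3.2,interpolation=cv2.INTER_CUBIC))
print((W[160:320:3,148:202:3,2]*1000).round())
for p in [(80,400),(60,230),(300,100),(300,230)]: print(p,W[p])
E
```

```text
[[ -1.  -1.  -5.   3.   0.  -2.  -4.  -2.   2.   3.  -0.  -5.  -2.  -3.   0.   3.  -2.  -0.]
 [  0.   2.   1.  -5.  -3.   2.  -1.   3.  -2.  -1.   2.   2.  -3.   0.   1.   3.   5.  -2.]
 [  1.   1.  -1.  -1.   3.   3.  -3.  -0.  -2.  -2.  -1.   1.  -3.  -1.  -3.   0.  -3.   0.]
 [  0.   0.  -0.  -5.  -2.   2.   1.  20.  23.  19.  23.  23.  23.   6.   2.  -2.  -3.  -3.]
 [  4.  nan   8.   0.  26.  10.  15.  12.  12.  15.  14.  15.  18.  16.  19.  22.  12.  -1.]
 [ -2.  -1.   1.  -4.  25.  14.  10.  10.   9.  14.  13.  10.   7.  14.  10.  28.  13.   1.]
 [ -2.   1.  -0.   1.  25.  10.   6.  12.  11.   8.  15.  10.  13.  10.  15.  24.   3.   0.]
 [  1.   4.  -2.   1.  24.  11.  13.  10.  11.  19.  11.  12.  10.  14.   6.  23.  10.   2.]
 [ -3.  -1.  -5.  10.  22.  14.  10.   6.  10.   9.  12.   8.  14.  10.  17.  21.   9.  -5.]
 [ -1.  -0.   1.  14.  21.  12.  58.  68.  72.  69.  55.  57.  37.  15.  13.  23.   3.  -1.]
 [  1.  -5.  -0.  10.  20.  10.  54.  70.  71.  70.  57.  55.  36.  13.  12.  24.   5.  -3.]
 [  2.   1.  -0.  26.  26.   9.  46.  25.  23.  46.  45.  48.  36.  13.  10. 
[... 3353 characters left out ...]
 16.  -2.]
 [ 62.   8.  10.   8.  11.  12.  13.  11.  13.  11.  11.   9.  14.  99.  58.  10.  11.  -1.]
 [ 12.  13.  14.   9.  17.  14.   9.  10.  13.  13.  14.  10.  15.  12.  13.  11.  14.  -3.]
 [  8.  14.  12.  13.  11.  17.   8.  10.  19.  12.  14.  11.  15.  15.  14.  11.  12.  -1.]
 [  0.  -3.   2.  -3.  -0.  -2.   3.  -0.  -1.  -0.  -0.  -2.  -2.  -0.  -2.  -1.   1.   2.]
 [  1.   1.   2.   0.  -1.  -1.  -3.   4.   5.   0.   1.  -0.   2.  -5.   1.   1.   4.  -2.]
 [  5.   1.   0.  -1.   2.   2.  -5.   1.   2.   5.  -1.   1.   3.  -3.  -2.   2.  -1.  -0.]]
(80, 400) [ 0.959 -0.429  0.047]
(60, 230) [ 1.39   0.145 -0.754]
(300, 100) [0.295 0.467 0.001]
(300, 230) [ 0.296  0.08  -0.003]
```

View pics/topcrop.png

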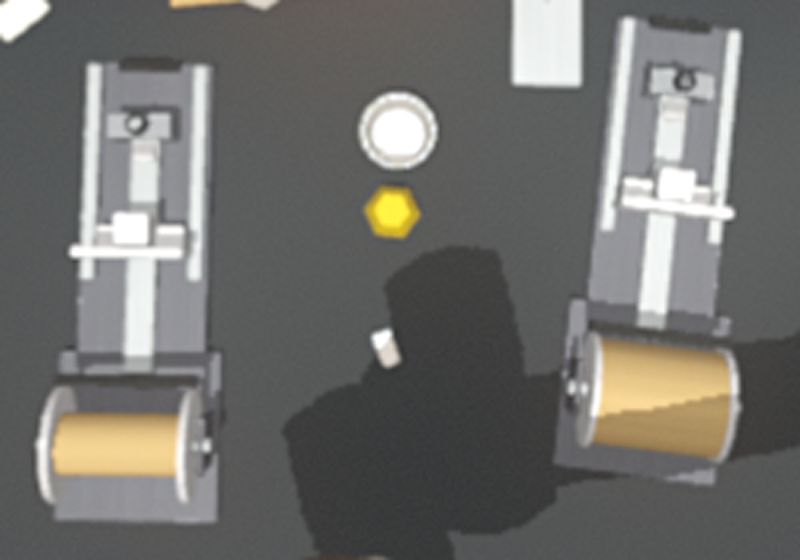

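```bash
python3 - <<'E'
from h import *
np.set_printoptions(precision=4,suppress=True)
s=ld("top0.pkl");W=cloud(s);print(s["fy"])
def rep(nm,u0,u1,v0,v1,zl,zh):
    R=W[v0:v1,u0:u1].reshape(-1,3);R=R[(R[:,2]>zl)&(R[:,2]<zh)]
    print(nm,len(R),R.min(0),R.max(0),R.mean(0));return R
P=rep("paddle",148,196,222,235,.08,.1)
print(np.polyfit(P[:,1],P[:,0],1))
S=rep("shoe",140,202,258,280,.06,.08); print(np.polyfit(S[:,1],S[:,0],1))
# base slab 8..17 outline via minAreaRect, track part
m=(W[...,2]>.007)&(W[...,2]<.018)
R=W[160:320,140:205][m[160:320,140:205]]
print(cv2.minAreaRect((R[:,:2]*1000).astype(np.float32)))
# rails both sides: z 18..30
R=W[166:242,150:200].reshape(-1,3);R=R[(R[:,2]>.018)&(R[:,2]<.03)]
c=cv2.minAreaRect((R[:,:2]*1000).astype(np.float32));print(c)
# left edge line of base bright rail pixels
for v in range(172,232,6):
    g=s["pixels"][v,148:202].mean(-1);print(v,g.astype(int)[::1])
K=rep("knob",165,190,180,195,.065,.08)
rep("bridge",160,190,180,195,.045,.08)
E
```

```text
385.3948608488025
paddle 91 [0.5031 0.2006 0.0832] [0.5114 0.2945 0.0921] [0.5073 0.2477 0.0881]
[0.0338 0.499 ]
shoe 242 [0.3645 0.1865 0.0607] [0.3988 0.3114 0.0798] [0.3879 0.2512 0.0708]
[-0.022   0.3935]
((481.5345764160156, 253.03253173828125), (160.9270782470703, 469.6598815917969), 89.46771240234375)
((579.49609375, 247.2827911376953), (111.15048217773438, 217.82704162597656), 89.77332305908203)
172 [ 85  84  84  85  86  87  85  80 102 172 222 233 222 180 130 131 139 139
 134 119 113 111 112 113 113 113 113 111 109 107 105 107 107 107 105 107
 107 109 124 140 141 145 177 218 233 225 190 144 109  85  87  91  90  90]
178 [ 87  87  88  86  85  85  84  82 111 186 231 234 216 162 119 133 141 140
 139 138 138 140 138 138 139 140 139 139 140 141 143 141 142 142 143 143
 144 145 143 142 139 147 189 231 236 223 174 135 105  89  90  91  90  91]
184 [ 86  86  85  86  87  87  85  89 134 198 231 232 214 161 135 137 140 140
 138 127 106  98  91  86  87  89  90  87  94 101 101 101 101 104 102  97
  97 100 119 140 144 157 198 232 237 222 171 134  99  88  90  91  93  91]
190 [ 88  85  84  87 
[... 1003 characters left out ...]
7 122  99 117 143 148
 146 144 145 141 149 194 236 242 229 179 137  99  79  87  93  94  92  91]
220 [ 88  88  89  89  88  85 101 164 216 235 229 205 189 206 207 202 207 238
 255 255 255 255 255 255 255 255 255 255 189 138 150 171 187 189 188 188
 189 188 176 137 138 200 239 244 228 167 129  97  89  91  94  91  93  92]
226 [ 88  89  86  95 137 168 174 202 230 237 220 192 197 208 210 207 206 208
 216 216 213 212 212 213 213 214 215 202 157 153 178 200 202 202 202 202
 202 202 189 156 127 155 204 236 229 166 129  95  86  93  92  93  92  93]
knob 38 [0.6154 0.2381 0.0681] [0.63   0.2565 0.0772] [0.6227 0.247  0.0715]
bridge 150 [0.6117 0.2172 0.0452] [0.6322 0.2746 0.0772] [0.6218 0.2446 0.0594]
```

```bash
python3 - <<'E'
from h import *
np.set_printoptions(precision=4,suppress=True)
s=ld("top0.pkl")
def ray(u,v,z):
    d=np.array([[(u-s["cx"])/s["fx"],(v-s["cy"])/s["fy"]]])[0];x=d.copy()
    for _ in range(10): x=d/(1+s["k1"]*(x@x))
    T=s["pose"];D=T[:3,:3]@np.array([*x,1]);return T[:3,3]+D*(z-T[2,3])/D[2]
g=s["pixels"].mean(-1)
L=[]
for lo,hi in ((152,165),(186,198)):
    A=[]
    for v in range(174,219):
        w=np.clip(g[v,lo:hi]-150,0,None);A.append(ray((w*np.arange(lo,hi)).sum()/w.sum(),v,.025))
    A=np.array(A);p=np.polyfit(A[:,0],A[:,1],1);L.append(p);print(np.degrees(np.arctan(p[0])),np.polyval(p,.505),np.polyval(p,.537))
# paddle lower (near) edge & far edge of the top, z .088
for u in (154,160,180,184):
    print(u,g[222:236,u].astype(int))
print([ray(u,v,.088) for u,v in ((155,230),(185,230),(155,226))])
E
```

```text
-0.7054687872819131 0.29892163742171424 0.29852760940999346
-0.3935664658269918 0.19903878983355827 0.1988189773954362
154 [108 107 104 112 174 242 255 255 182 109 120 121 125 138]
160 [203 190 185 184 197 235 255 255 190 125 122 125 126 129]
180 [254 220 201 200 202 229 255 255 222 158 137 142 142 141]
184 [255 220 200 200 202 229 255 255 224 164 146 149 148 150]
[array([0.5028, 0.2879, 0.088 ]), array([0.5033, 0.2034, 0.088 ]), array([0.514 , 0.2882, 0.088 ])]
```

Call:
carry_out:
  steps:
    - [0, 0, 0, 0, 0, 5.8, 0]
    - [0, 0, 0, 0, 0, 5.8, 0]
    - [0, 0, 0, 0, 0, 5.8, 0]
    - [0, 0, 0, 0, 0, 5.8, 0]
    - [0, 0, 0, 0, 0, 5.8, 0]
  force: 40

```text
time: 0.52
tcp_pos: [0.2602, -0.5123, 0.2307]
tcp_rot: [1.0, -0.021, -0.0, -0.001]
contact_force: [0.1, 0.2, 0.2]
opening: 0.0253
```

Call:
carry_out:
  steps:
    - [0.91, -3.81, 0, 0, 0, -1.8, 0]
    - [0.91, -3.81, 0, 0, 0, 0, 0]
    - [0.91, -3.81, 0, 0, 0, 0, 0]
    - [0.91, -3.81, 0, 0, 0, 0, 0]
    - [0.91, -3.81, 0, 0, 0, 0, 0]
    - [0.91, -3.81, 0, 0, 0, 0, 0]
    - [0.91, -3.81, 0, 0, 0, 0, 0]
    - [0.91, -3.81, 0, 0, 0, 0, 0]
    - [0.91, -3.81, 0, 0, 0, 0, 0]
    - [0.91, -3.81, 0, 0, 0, 0, 0]

```text
time: 1.35
tcp_pos: [0.3541, -0.1305, 0.231]
tcp_rot: [1.0, -0.003, 0.0, -0.0]
contact_force: [2.1, 0.2, 1.2]
opening: -0.0001
```

Call:
carry_out:
  steps:
    - [0.91, -3.81, 0, 0, 0, 0, 0]
    - [0.91, -3.81, 0, 0, 0, 0, 0]
    - [0.91, -3.81, 0, 0, 0, 0, 0]
    - [0.91, -3.81, 0, 0, 0, 0, 0]
    - [0.91, -3.81, 0, 0, 0, 0, 0]
    - [0.91, -3.81, 0, 0, 0, 0, 0]
    - [0.91, -3.81, 0, 0, 0, 0, 0]
    - [0.91, -3.81, 0, 0, 0, 0, 0]
    - [0.91, -3.81, 0, 0, 0, 0, 0]
    - [0.91, -3.81, 0, 0, 0, 0, 0]
    - [0, 0, 0, 0, 0, 0, 0]
    - [0, 0, 0, 0, 0, 0, 0]

```text
time: 2.35
tcp_pos: [0.4466, 0.2495, 0.2304]
tcp_rot: [1.0, -0.001, -0.001, 0.0]
contact_force: [0.2, -0.7, -0.2]
opening: 0.0001
```

```bash
python3 - <<'E'
from rig import monitor, imaging
from h import *
np.set_printoptions(precision=4,suppress=True)
o=monitor.get_obs();s=imaging.snapshot("wrist")
from scipy.spatial.transform import Rotation as R
T=np.eye(4);T[:3,:3]=R.from_quat(o["tcp_rot"]).as_matrix();T[:3,3]=o["tcp_pos"]
s["pose"]=T@s["tool_from_camera"]; pickle.dump(s,open("w1.pkl","wb"))
cv2.imwrite("pics/w1.png",s["pixels"]); W=cloud(s)
print(s["pose"])
for zl,zh in ((.08,.096),(.06,.078),(.1,.12)):
    m=(W[...,2]>zl)&(W[...,2]<zh)&(W[...,0]>.25)&(W[...,0]<.6);Q=W[m]
    print(zl,len(Q));
    for a in np.arange(.28,.6,.02):
        q=Q[(Q[:,0]>=a)&(Q[:,0]<a+.02)]
        if len(q)>20: print(round(a,2),len(q),q.min(0),q.max(0))
E
```

```text
[[-0.0027 -0.9498 -0.313   0.5276]
 [-1.      0.0028  0.0003  0.2505]
 [ 0.0005  0.313  -0.9498  0.3726]
 [ 0.      0.      0.      1.    ]]
0.08 2029
0.32 279 [0.3201 0.1955 0.0821] [0.3398 0.3073 0.0958]
0.34 694 [0.3401 0.1955 0.0808] [0.36   0.3072 0.0958]
0.36 183 [0.36   0.1924 0.08  ] [0.3799 0.31   0.096 ]
0.38 92 [0.3802 0.1917 0.0801] [0.3883 0.3105 0.0955]
0.5 776 [0.5047 0.2033 0.0806] [0.5131 0.2971 0.0901]
0.06 4495
0.3 24 [0.3028 0.181  0.0605] [0.3199 0.322  0.0771]
0.32 41 [0.3217 0.177  0.0665] [0.34   0.325  0.0746]
0.34 111 [0.3401 0.1769 0.0624] [0.3599 0.3258 0.0756]
0.36 633 [0.3602 0.181  0.0601] [0.3797 0.3218 0.078 ]
0.38 724 [0.3801 0.1891 0.0608] [0.4    0.3135 0.0779]
0.4 419 [0.4    0.1894 0.06  ] [0.4018 0.3136 0.0728]
0.5 250 [0.5126 0.2042 0.0601] [0.5196 0.2964 0.0747]
0.52 558 [0.5205 0.2363 0.0706] [0.5399 0.2654 0.0751]
0.54 82 [0.5408 0.2365 0.0712] [0.5429 0.265  0.0741]
0.56 693 [0.5616 0.4036 0.0601] [0.58   0.4484 0.072 ]
0.58 960 [0.58   0.4029 0.06  ] [0.6    0.45   0.0729]
0.1 329
0.32 26 [0.3297 0.1957 0.1004] [0.3396 0.3074 0.1143]
0.34 178 [0.3401 0.1915 0.1001] [0.3599 0.3111 0.1145]
0.36 125 [0.36   0.1922 0.1001] [0.3763 0.3111 0.1102]
```

View pics/w1.png

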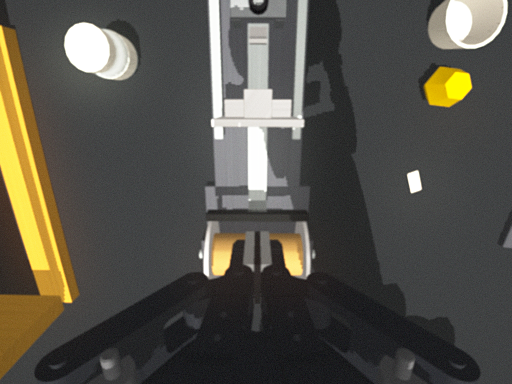

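Wrist view: the thin roll is directly under the gripper. The paddle (row ~122) has its face at x=0.504 with its centre at y=0.250, and the shoe front is at x=0.402. The descent spot is therefore x≈0.452.

Call:
carry_out:
  steps:
    - [0.25, 0, 3.0, 0, 0, 0, 0]
    - [0.25, 0, 3.0, 0, 0, 0, 0]
    - [0, 0, 3.0, 0, 0, 0, 0]
    - [0, 0, 3.0, 0, 0, 0, 0]
    - [0, 0, 3.0, 0, 0, 0, 0]
    - [0, 0, 2.0, 0, 0, 0, 0]
    - [0, 0, 1.0, 0, 0, 0, 0]
    - [0, 0, 0, 0, 0, 0, 0]
    - [0, 0, 0, 0, 0, 0, 0]

```text
time: 3.15
tcp_pos: [0.4527, 0.2474, 0.052]
tcp_rot: [1.0, -0.003, 0.0, -0.0]
contact_force: [0.6, -0.3, -0.5]
opening: -0.0001
```

Call:
carry_out:
  steps:
    - [1, -0.1, 0, 0, 0, 0, 0]
    - [1, -0.1, 0, 0, 0, 0, 0]
    - [0.8, 0, 0, 0, 0, 0, 0]
    - [0.5, 0, 0, 0, 0, 0, 0]
    - [0.5, 0, 0, 0, 0, 0, 0]
    - [0.5, 0, 0, 0, 0, 0, 0]
    - [0.3, 0, 0, 0, 0, 0, 0]
    - [0, 0, 0, 0, 0, 0, 0]

```text
time: 3.82
tcp_pos: [0.4979, 0.2498, 0.0512]
tcp_rot: [1.0, -0.002, -0.001, 0.0]
contact_force: [-4.6, 0.1, 2.8]
opening: 0.0003
```

Call:
carry_out:
  steps:
    - [0.5, 0, 0, 0, 0, 0, 0]
    - [0.5, 0, 0, 0, 0, 0, 0]
    - [0.5, 0, 0, 0, 0, 0, 0]
    - [0.5, 0, 0, 0, 0, 0, 0]
    - [0.5, 0, 0, 0, 0, 0, 0]
    - [0.5, 0, 0, 0, 0, 0, 0]
    - [0, 0, 0, 0, 0, 0, 0]

```text
time: 4.4
tcp_pos: [0.5275, 0.2497, 0.0505]
tcp_rot: [1.0, -0.002, -0.001, 0.0]
contact_force: [-0.5, 0.1, -0.2]
opening: -0.0
```

```bash
python3 - <<'E'
from rig import monitor, imaging
from h import *
o=monitor.get_obs();print(o["tcp_pos"],o["contact_force"])
s=imaging.snapshot("wrist")
from scipy.spatial.transform import Rotation as R
T=np.eye(4);T[:3,:3]=R.from_quat(o["tcp_rot"]).as_matrix();T[:3,3]=o["tcp_pos"]
s["pose"]=T@s["tool_from_camera"]
cv2.imwrite("pics/w2.png",s["pixels"]); W=cloud(s)
m=(W[...,2]>.084)&(W[...,2]<.093)&(W[...,0]>.45)&(W[...,0]<.62)&(abs(W[...,1]-.25)>.03);Q=W[m];print(len(Q),np.percentile(Q,[2,50,98],axis=0))
E
```

```text
[0.52751581 0.24970136 0.05049454] [-0.52961156  0.0690109  -0.20358272]
1434 [[0.53961782 0.20327034 0.08433075]
 [0.54465404 0.21975862 0.08749457]
 [0.54794706 0.29691723 0.08868703]]
```

View pics/w2.png

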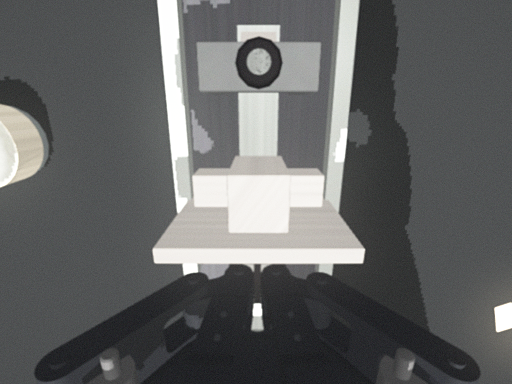

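The paddle (image row ~255) is at about 35 mm and the tool feels no force, so the slide ran ahead and caught on the pin. I still have to push it to the end stop.

Call:
carry_out:
  steps:
    - [0.4, 0, 0, 0, 0, 0, 0]
    - [0.4, 0, 0, 0, 0, 0, 0]
    - [0.4, 0, 0, 0, 0, 0, 0]
    - [0.4, 0, 0, 0, 0, 0, 0]
    - [0.4, 0, 0, 0, 0, 0, 0]
    - [0, 0, 0, 0, 0, 0, 0]

```text
time: 4.95
tcp_pos: [0.5464, 0.2496, 0.0507]
tcp_rot: [1.0, -0.002, -0.002, 0.0]
contact_force: [-8.5, -0.5, 4.6]
opening: 0.0
```

Call:
carry_out:
  steps:
    - [0.2, 0, 0, 0, 0, 0, 0]
    - [0.2, 0, 0, 0, 0, 0, 0]
    - [0, 0, 0, 0, 0, 0, 0]

```text
time: 5.2
tcp_pos: [0.55, 0.2495, 0.0507]
tcp_rot: [1.0, -0.002, -0.003, 0.0]
contact_force: [-8.6, -0.9, 5.1]
opening: 0.0001
```

Call:
carry_out:
  steps:
    - [0.2, 0, 0, 0, 0, 0, 0]
    - [0.1, 0, 0, 0, 0, 0, 0]
    - [0, 0, 0, 0, 0, 0, 0]

```text
time: 5.45
tcp_pos: [0.5528, 0.2495, 0.0506]
tcp_rot: [1.0, -0.002, -0.003, 0.0]
contact_force: [-10.3, -0.5, 4.1]
opening: -0.0001
```

Call:
carry_out:
  steps:
    - [0.1, 0, 0, 0, 0, 0, 0]
    - [0, 0, 0, 0, 0, 0, 0]

```text
time: 5.62
tcp_pos: [0.5534, 0.2495, 0.0507]
tcp_rot: [1.0, -0.002, -0.003, 0.0]
contact_force: [-10.5, -0.9, 5.6]
opening: -0.0002
```

Not against a hard stop yet (force still at spring level), so I'll push in small steps until it rises clearly.

Call:
carry_out:
  steps:
    - [0.15, 0, 0, 0, 0, 0, 0]
    - [0, 0, 0, 0, 0, 0, 0]

```text
time: 5.78
tcp_pos: [0.5533, 0.2495, 0.0506]
tcp_rot: [1.0, -0.002, -0.005, 0.001]
contact_force: [-17.6, -1.6, 11.0]
opening: -0.0001
```

Call:
carry_out:
  steps:
    - [0.15, 0, 0, 0, 0, 0, 0]
    - [0, 0, 0, 0, 0, 0, 0]

```text
time: 5.95
tcp_pos: [0.5533, 0.2495, 0.0506]
tcp_rot: [1.0, -0.002, -0.007, 0.001]
contact_force: [-22.6, -2.7, 16.0]
opening: -0.0001
```

The position has stalled at 0.5533 while the force rose to 22 N, so this is the end stop. Now I'll release it.

Call:
carry_out:
  steps:
    - [-0.5, 0, 0, 0, 0, 0, 0]
    - [-0.6, 0, 0, 0, 0, 0, 0]
    - [-0.8, 0, 0, 0, 0, 0, 0]
    - [-1.0, 0, 0, 0, 0, 0, 0]
    - [-1.0, 0, 0, 0, 0, 0, 0]
    - [-1.0, 0, 0, 0, 0, 0, 0]
    - [-1.0, 0, 0, 0, 0, 0, 0]
    - [-0.7, 0, 0, 0, 0, 0, 0]
    - [0, 0, 0, 0, 0, 0, 0]
    - [0, 0, 0, 0, 0, 0, 0]

```text
time: 6.78
tcp_pos: [0.4937, 0.2499, 0.0516]
tcp_rot: [1.0, -0.002, 0.001, -0.0]
contact_force: [0.1, -0.2, -0.8]
opening: -0.0001
```

Call:
carry_out:
  steps:
    - [0, 0, -2, 0, 0, 0, 0]
    - [0, 0, -3, 0, 0, 0, 0]
    - [0, 0, -3, 0, 0, 0, 0]
    - [0, 0, -3, 0, 0, 0, 0]
    - [0, 0, -3, 0, 0, 0, 0]
    - [0, 0, -3, 0, 0, 0, 0]
    - [0, 0, 0, 0, 0, 0, 0]

```text
time: 7.37
tcp_pos: [0.4978, 0.2508, 0.2292]
tcp_rot: [1.0, -0.003, 0.007, -0.002]
contact_force: [0.2, 0.1, 1.5]
opening: -0.0001
```

```bash
python3 - <<'E'
from rig import monitor, imaging
from h import *
o=monitor.get_obs();print(o["time"],o["tcp_pos"],o["contact_force"])
s=imaging.snapshot("wrist")
from scipy.spatial.transform import Rotation as R
T=np.eye(4);T[:3,:3]=R.from_quat(o["tcp_rot"]).as_matrix();T[:3,3]=o["tcp_pos"]
s["pose"]=T@s["tool_from_camera"]
W=cloud(s)
m=(W[...,2]>.084)&(W[...,2]<.093)&(W[...,0]>.45)&(W[...,0]<.62)&(abs(W[...,1]-.25)<.05);Q=W[m];print(len(Q),np.percentile(Q,[2,50,98],axis=0))
t=imaging.snapshot("top");t0=ld("top0.pkl");pickle.dump(t,open("top1.pkl","wb"))
cv2.imwrite("pics/end.png",np.hstack([s["pixels"],t["pixels"]])[:, :] if 0 else cv2.resize(np.hstack([s["pixels"],t["pixels"]]),(800,300)))
E
```

```text
7.3667 [0.49780198 0.25078722 0.22923139] [0.23245051 0.05217847 1.48514199]
683 [[0.54043452 0.20512124 0.08594064]
 [0.54407096 0.24994268 0.08750888]
 [0.5480936  0.29534839 0.0888751 ]]
```

View pics/end.png

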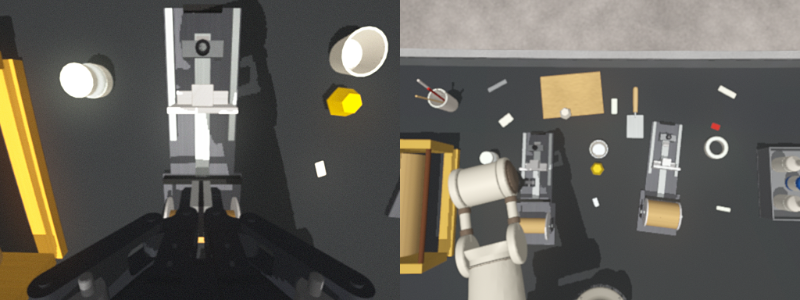

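```bash
python3 - <<'E'
from rig import ticket,monitor
from h import *
for n in ("top0.pkl","top1.pkl"):
    W=cloud(ld(n))[190:230,310:370].reshape(-1,3);W=W[(W[:,2]>.082)&(W[:,2]<.096)];print(n,len(W),W.mean(0).round(4))
a,b=[ld(n)["pixels"].astype(int) for n in("top0.pkl","top1.pkl")]
d=(abs(a-b).max(-1)>60)[80:250];print("changed px cols",np.where(d.sum(0)>3)[0])
print(ticket.sign_off())
E
```

```text
top0.pkl 100 [ 0.5501 -0.2388  0.0877]
top1.pkl 101 [ 0.5502 -0.2385  0.0875]
changed px cols [ 62  63  64  65  66  67  68  69  70  71  72  73  74  75  76  77  78  79
  80  81  82  83  84  85  86  87  88  89  90  91  92  93  94  95  96  97
  98  99 100 101 102 103 104 105 106 107 108 109 110 111 112 113 114 115
 116 117 118 119 120 121 122 123 124 125 126 127 128 129 130 131 132 133
 134 135 136 137 138 139 140 141 142 152 153 154 155 156 157 158 159 160
 161 162 163 164 165 166 167 168 169 170 171 172 173 174 175 176 177 178
 179 180 181 182 183 184 185 186 187 188 189 190 191 192 193 194]
the job is handed in; nothing more can be done
None
```

The brake of the nearly used-up dispenser (the left one) is parked on its stop pin, and the job is handed in at about 7.5 s of the 32 s allowed.

- **Push:** I closed the gripper, lowered it into the gap between brake shoe and paddle, and pushed the paddle to the end stop. The tool stalled at x = 0.5533 while the force rose from about 10 N (spring only) to 22.6 N.
- **Slide ran ahead once:** about 30 mm into the push, the tool read almost no force and the slide was already at about 35 mm. I carried on to the end stop before letting go.
- **Release:** I backed off, and the slide sprang back. The paddle face measured x ≈ 0.540 against 0.5045 at the start. That is about 35 mm of travel, so it is on the pin. The gripper was then lifted clear.
- **Full roll:** its paddle did not move (mean x 0.5501 before, 0.5502 after), so its brake is still on.
- **Loose things:** comparing the top pictures before and after, nothing changed outside the columns around the arm and the left dispenser. The arm partly hid the jar in the last top view. It stands clear in the wrist view, but I did not measure its position again.

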